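# Set out the pudding moulds by size

## Robot

A 6-joint arm with a two-finger parallel gripper is mounted at the origin on the work surface; the furniture and walls round the work are solid. World frame = base frame: x ahead of the robot, y to its left, z up, the work surface at z = 0. Lengths are in m, angles in rad, forces in N, time in s.
With the tool pointing down it reaches from about 0.375 to 0.975 m from the base axis. Payload 3.8 kg.
Tool frame: the origin (TCP) lies where the fingers leave the gripper's body, on its centre line; the fingertips stand 73 mm ahead of it and the grasp point (between the pads) lies 54 mm ahead of it (nose_length is the distance from the TCP to the fingertips, in m); z points along the fingers, y is the line along which they close (so a half turn about z gives the same grasp; the last joint's range is limited). The gripper opens to 85 mm and grips with 20 to 120 N. Pads are 22 mm wide; open, the fingers measure 114 mm over their backs; the gripper's body (76 mm by 85 mm) begins 54 mm behind the grasp point. The pads swing forward as they close: fully open they stand 13 mm farther back than shut.
Start: joints at [-1.154, 0.264, 1.604, -0, 1.274, -0.037], TCP at [0.296, -0.607, 0.304] pointing down, gripper open.
Joint ranges: [-2.63, 2.63], [-0.94, 2.18], [0.31, 2.57], [-1.31, 4.45], [0, 2.66], [-2.55, 2.55]. Speed limits (rad/s): [2.57, 2.57, 3.14, 3.14, 3.14, 3.14].

## Interface

Orientations are given as a rotation vector (axis times angle).
In Python, from workcell import read_state, read_camera, calibration, finish_job, look_for, cut_out, tip_of, nose_length gives the robot as it stands.
- The arm moves only by the tool step_arm, never from a script. Its argument "targets" is a list of rows, each a list of 3 entries, a list of its own where there are three numbers: the turn, a rotation vector about the tool's x, y, z in rad, then the shift along the tool's x, y, z in mm, then the finger opening in mm, from 0 to 85.4. In form: [[[ax, ay, az], [x, y, z], grip], ...]. A call has 1 to 5 rows; each row shifts and turns the commanded pose from where the row before left it, along the tool's axes as they then stand; what a row does not reach is not made up. A row lasts 1/12 s, in which the tool goes at most 41.7 mm and 7.16 degrees, less where a joint would pass 70% of its speed; a pose out of reach is approached as far as the arm can. A call with a gripper value outside its range is refused whole. The fingers move at their own pace and stop on an object; "grip_force" is the grip in N (left out, the last holds). Time passes only in rows, so rows that do not move let the fingers close. It gives the time, the measured TCP pose, the force, the opening and the grip force at its end, in the units of the state.
- read_state(): the state, without advancing time (a new reading comes with each control period).
- read_camera(name): name is "scene" or "top" or "wrist"; returns the picture (400x640x3 uint8, red, green, blue); there is no depth.
- calibration(name): a dict with "camera_matrix" (3x3 intrinsics, pixels), "R" (3x3) and "t" (3): a world point X has camera coordinates R X + t. Camera axes: x right, y down, z forward; pixel columns grow to the right and rows downward; lengths in m; the calibration is good to about 2 mm. A picture is of the moment at which its call begins: read the wrist's pose just before it. calibration takes no time and is no camera call; for the wrist camera it gives the pose at the moment of the call.
- finish_job(): hands the job in; it is judged then, once.
Trained networks look in the newest picture that a camera, given by its name, has taken for a name from the list of things; names that differ only in an ending like _2 or _b are one class to them, and where a whole thing is asked for, a point or a joint stands for the part that bears it (a point fixed in the world has none). Each returns a list of dicts, best first, with "score" (0 to 1); they miss things now and then, are a little off and sometimes report something else, mostly with a low value. They report only what shows in the picture. A call takes as long as a camera call. They do not tell look-alikes from the thing itself.
- look_for(camera, query): "extent" ([left, top, right, bottom] in pixels, round what is visible of it).
- cut_out(camera, query): "region" (400x640 bool, what is visible of it) and "extent" ([left, top, right, bottom] in pixels, round what is visible of it).
- tip_of(camera, query): "at" ([row, column] in pixels: a listed point, or the origin of a listed thing).
The state is a dict: "time": time; "q": joint angles; "joint_vel": joint speeds; "joint_torque": joint torques, N m; "tool_pos": TCP position; "tcp_rot": TCP orientation; "wrist_force": force on the tool from outside, world axes, zero at the start; "torque": the same for the moment, N m; "width": opening from 0.0 (shut) to 1.0 (fully open); "grip_force": force on a finger pad.
Only numpy, scipy, OpenCV 4.12 (cv2) and the standard library are available. Lean on these libraries where they do the work, as an engineer would, in place of code of your own. Each camera call takes 0.05 s, during which the arm holds its last target. There are 200 camera calls.

## Task

Line the four steel pudding moulds up on the wooden board in order of size for filling, one standing upright and centred on each ring mark, with the largest on the mark next to the kitchen timer and the smallest at the other end. Tip none of them over, and leave the timer and the six-sided cup at the ends of the board where they stand.

Things in the scene. Friction and masses are not known exactly. Their poses are not given: they have to be found in the camera images.
- mould_a: the largest of four round open steel pudding moulds: 62 mm across the rim, 58 mm across the foot, 52 mm high, wall 3 mm, plain smooth grey metal, about 28 to 130 g, loose, standing upright on the table. Origin at the centre of its underside, z up.
- mould_b: the second largest of four round open steel pudding moulds: 51 mm across the rim, 47 mm across the foot, 46 mm high, wall 3 mm, plain smooth grey metal, about 28 to 130 g, loose, standing upright on the table. Origin at the centre of its underside, z up.
- mould_c: the second smallest of four round open steel pudding moulds: 40 mm across the rim, 36 mm across the foot, 40 mm high, wall 3 mm, plain smooth grey metal, about 28 to 130 g, loose, standing upright on the table. Origin at the centre of its underside, z up.
- mould_d: the smallest of four round open steel pudding moulds: 29 mm across the rim, 25 mm across the foot, 34 mm high, wall 3 mm, plain smooth grey metal, about 28 to 130 g, loose, standing upright on the table. Origin at the centre of its underside, z up.
- mark_1: ring mark 1 of 4 in the row on the wooden board: a dark circle 72 mm across with a dark 8 mm centre dot. All four marks look alike; 1 and 4 are the end ones, neighbouring centres 78 mm apart. Origin at the centre of the mark on the board's upper face, which is flat and 10 mm above the table; y runs along the row towards mark 1, x across the row. The board (90 x 310 mm) is fixed and extends 38 mm beyond the end marks' centres.
- mark_2: ring mark 2 of 4 in the row on the wooden board: a dark circle 72 mm across with a dark 8 mm centre dot. All four marks look alike; 1 and 4 are the end ones, neighbouring centres 78 mm apart. Origin at the centre of the mark on the board's upper face, which is flat and 10 mm above the table; y runs along the row towards mark 1, x across the row. The board (90 x 310 mm) is fixed and extends 38 mm beyond the end marks' centres.
- mark_3: ring mark 3 of 4 in the row on the wooden board: a dark circle 72 mm across with a dark 8 mm centre dot. All four marks look alike; 1 and 4 are the end ones, neighbouring centres 78 mm apart. Origin at the centre of the mark on the board's upper face, which is flat and 10 mm above the table; y runs along the row towards mark 1, x across the row. The board (90 x 310 mm) is fixed and extends 38 mm beyond the end marks' centres.
- mark_4: ring mark 4 of 4 in the row on the wooden board: a dark circle 72 mm across with a dark 8 mm centre dot. All four marks look alike; 1 and 4 are the end ones, neighbouring centres 78 mm apart. Origin at the centre of the mark on the board's upper face, which is flat and 10 mm above the table; y runs along the row towards mark 1, x across the row. The board (90 x 310 mm) is fixed and extends 38 mm beyond the end marks' centres.
- timer: round white wind-up kitchen timer with a bar grip on top, 64 mm across, 38 mm high, loose on the table just beyond one end of the board, in line with the row (centre about 78 mm from the nearest mark's centre). Origin at the centre of its underside.
- hex_cup: cream six-sided cup with a dark rim, 41 x 44 mm, 34 mm high, loose on the table just beyond the other end of the board, in line with the row (centre about 78 mm from the nearest mark's centre). Origin at the centre of its underside.
Things that resemble listed ones, but are neither listed nor needed, are in the scene too. What is shaped like the mould_c but green or yellow is not meant. What is shaped like the mould_b but orange is not meant.

How it is judged:
At the end, for the whole second after the job is handed in: From the timer's end of the board: the 62, 51, 40 and 29 mm moulds on the marks in that order, each centre within 12 mm of its mark's centre horizontally, foot on the board (6 to 16 mm above the table), upright within 0.1 rad and at rest; timer and six-sided cup within 30 mm of where they started (((horizontal distance between timer and mark_1 below 0.15 m and horizontal distance between mould_a and mark_1 below 0.012 m and horizontal distance between mould_b and mark_2 below 0.012 m and horizontal distance between mould_c and mark_3 below 0.012 m and horizontal distance between mould_d and mark_4 below 0.012 m) or (horizontal distance between timer and mark_4 below 0.15 m and horizontal distance between mould_a and mark_4 below 0.012 m and horizontal distance between mould_b and mark_3 below 0.012 m and horizontal distance between mould_c and mark_2 below 0.012 m and horizontal distance between mould_d and mark_1 below 0.012 m)) and angle between each of mould_a, mould_b, mould_c, mould_d's own z axis and vertical below 0.1 rad and height (world z) of mould_a between 0.006 and 0.016 m and linear speed of each of mould_a, mould_b, mould_c, mould_d below 0.02 m/s and height (world z) of mould_b between 0.006 and 0.016 m and height (world z) of mould_c between 0.006 and 0.016 m and height (world z) of mould_d between 0.006 and 0.016 m and distance of each of timer, hex_cup from where it was at the start of the episode below 0.03 m); the robot touches nothing.
It fails at once if a mould is tipped over (more than 0.8 rad from upright) (angle between any of mould_a, mould_b, mould_c, mould_d's own z axis and vertical above 0.8 rad).
It fails at once if the timer or the six-sided cup is shifted by more than 30 mm (distance of any of timer, hex_cup from where it was at the start of the episode above 0.03 m).
It also fails if it takes over 112 s, if anything falls off the work surface, if the arm or the gripper's body presses on something with over 40 N, if the wrist force passes 120 N, or if a joint passes its speed limit or range.

## Working session

There is one attempt and no reset: what is moved stays moved. The work goes in short steps, Python scripts to look and compute and a tool call to move; the robot and the scene stay as the last step left them, time stands still between calls to the robot, and variables do not carry over. Pictures are saved under pics/ and viewed, at most 14 in all, crops included, and the job is handed in when it is done.

Besides the shell and the picture viewer there is one more tool, called after "Emit:" as name(argument=value, ...) on one line, values as JSON. step_arm: Moves the arm, as the interface text tells. Its arguments: {"type":"object","properties":{"targets":{"type":"array","items":{"type":"array"}},"grip_force":{"type":"number"}},"required":["targets"]}

```bash
mkdir -p pics; python3 - <<'E'
from workcell import *
import cv2
s=read_state();print(s['time'],s['tool_pos'],s['tcp_rot'],s['width'],nose_length if not callable(nose_length) else nose_length())
for n in("top","scene"):
    im=read_camera(n);cv2.imwrite(f"pics/{n}0.png",im[:,:,::-1])
    c=calibration(n);print(n,c)
    for q in("mould_a","mark_1","timer","hex_cup"):
        print(q,[(round(d['score'],2),[int(v) for v in d['extent']]) for d in look_for(n,q)])
print(read_state()['time'])
E
```

```text
0.0 [ 0.2956733  -0.60615633  0.30255167] [-3.05893779e+00 -7.06158877e-01  6.23873003e-04] 0.9984101868500443 0.0726
top {'camera_matrix': array([[517.43912109,   0.        , 317.67228554],
       [  0.        , 517.43912109, 198.8199402 ],
       [  0.        ,   0.        ,   1.        ]]), 'R': array([[ 0.01421498, -0.9997669 ,  0.01625041],
       [-0.99183149, -0.01615875, -0.12652741],
       [ 0.1267605 , -0.01431909, -0.99183   ]]), 't': array([-0.0074931 ,  0.49612762,  1.46178792])}
mould_a [(0.93, [405, 234, 432, 259]), (0.75, [219, 278, 232, 287]), (0.65, [293, 210, 309, 223]), (0.52, [179, 274, 194, 282]), (0.47, [250, 212, 267, 228])]
mark_1 [(0.95, [192, 184, 218, 213]), (0.85, [179, 211, 205, 238]), (0.74, [205, 164, 226, 188]), (0.6, [216, 144, 241, 169])]
timer [(0.75, [232, 119, 250, 137])]
hex_cup [(0.59, [169, 241, 185, 259])]
scene {'camera_matrix': array([[514.34594439,   0.        , 317.82507103],
       [  0.        , 514.34594439, 200.03275509],
       [  0.        ,   0.        ,   1.        ]]), 'R': array([[-0.73598769, -0.67657226,  0.02391853],
       [-0.36949628,  0.3718389 , -0.85159165],
       [ 0.56726944, -0.63559878, -0.52365979]]), 't': array([0.34536184, 0.21097836, 1.57587746])}
mould_a [(0.75, [309, 257, 319, 273]), (0.59, [288, 223, 298, 241]), (0.58, [309, 205, 326, 228]), (0.48, [278, 271, 294, 291]), (0.42, [275, 250, 287, 265])]
mark_1 [(0.81, [234, 238, 255, 250]), (0.63, [227, 226, 247, 235]), (0.58, [223, 214, 241, 226]), (0.5, [237, 251, 263, 265])]
timer [(0.49, [218, 201, 239, 212])]
hex_cup [(0.6, [250, 264, 264, 281])]
0.5
```

View pics/top0.png

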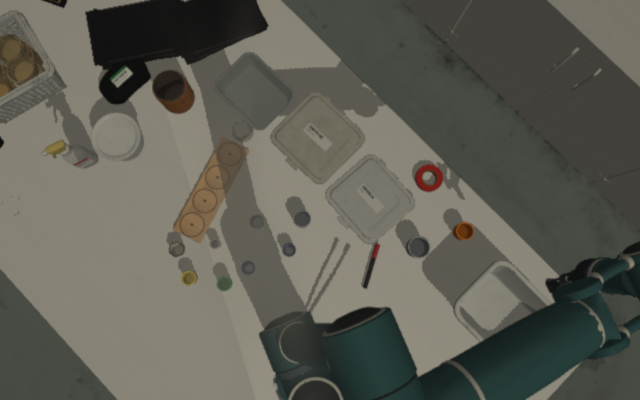

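View pics/scene0.png

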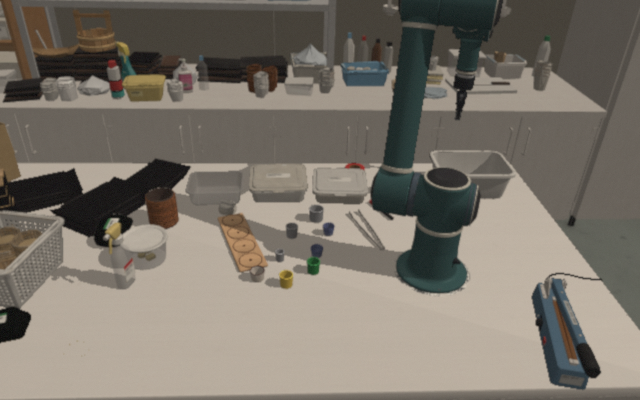

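```bash
cat > h.py <<'E'
import numpy as np, cv2
from workcell import *
def pix2w(n,u,v,z,c=None):
    c=c or calibration(n);K,R,t=c['camera_matrix'],c['R'],c['t']
    d=R.T@np.linalg.solve(K,[u,v,1]);o=-R.T@t
    return (o+d*(z-o[2])/d[2])
def w2pix(n,X,c=None):
    c=c or calibration(n);p=c['camera_matrix']@(c['R']@np.array(X)+c['t']);return p[:2]/p[2]
E
python3 - <<'E'
from h import *
im=cv2.imread("pics/top0.png")
a=cv2.resize(im[125:300,165:325],None,fx=3.4,fy=3.4,interpolation=cv2.INTER_CUBIC)
b=cv2.resize(im[205:285,395:480],None,fx=2.6,fy=2.6,interpolation=cv2.INTER_CUBIC)
o=np.zeros((600,800,3),np.uint8);o[:a.shape[0],:a.shape[1]]=a;o[:b.shape[0],560:560+b.shape[1]]=b
o=np.clip(o*1.8,0,255).astype(np.uint8)
cv2.imwrite("pics/c1.png",o)
for n,u,v,z in[("m1",192.,224.5,.01),("m2",205,200.5,.01),("m3",217,177,.01),("m4",230,155,.01),("A",418,246.5,.03),("302",302,218,.03),("257",257,221,.03),("214",214,242,.03),("timer",241,128,.02),("hex",177,249,.02),("289",289,249,.03),("249",249,267,.03)]:
    print(n,pix2w("top",u,v,z).round(3))
E
```

```text
m1 [0.418 0.363 0.01 ]
m2 [0.489 0.328 0.01 ]
m3 [0.559 0.296 0.01 ]
m4 [0.625 0.26  0.01 ]
A [ 0.363 -0.289  0.03 ]
302 [0.44  0.044 0.03 ]
257 [0.429 0.173 0.03 ]
214 [0.368 0.294 0.03 ]
timer [0.705 0.229 0.02 ]
hex [0.346 0.4   0.02 ]
289 [0.351 0.08  0.03 ]
249 [0.298 0.192 0.03 ]
```

View pics/c1.png

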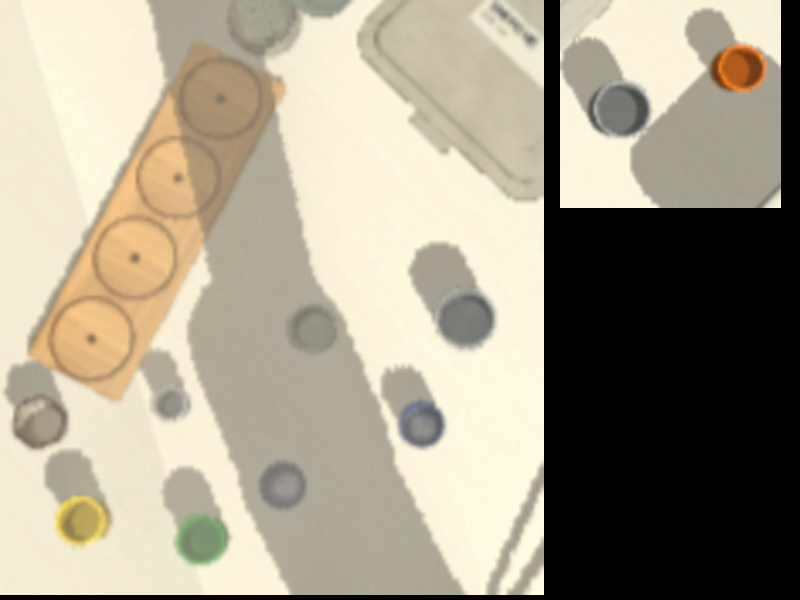

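Candidates in the top picture: grey (418,246)=A, (302,218)=B, (257,221)=C, (214,242)=D. Look-alikes are blue (289,249) and (249,267), green (224,283), yellow (189,278) and orange (464,230). The timer at (241,128) is at the far end, so A goes on the mark at (230,155). The close crop confirms that the four choices are plain grey.

```bash
cat >> h.py <<'E'
from scipy.spatial.transform import Rotation as Ro
def plan(goal,turn,n):
    "n rows turning by turn/n about tool z, straight to goal"
    s=read_state();R=Ro.from_rotvec(s['tcp_rot']);d=(np.array(goal)-s['tool_pos'])/n
    for i in range(n):
        R=R*Ro.from_rotvec([0,0,turn/n]);print((R.inv().apply(d)*1000).round().astype(int).tolist(),end=' ')
    print(np.linalg.norm(d)*1000)
def rel(goal):
    s=read_state();R=Ro.from_rotvec(s['tcp_rot']);return (R.inv().apply(np.array(goal)-s['tool_pos'])*1000).round(1)
E
python3 - <<'E'
from h import *
R=Ro.from_rotvec(read_state()['tcp_rot']).as_matrix();print(R.round(3))
y=np.array([.446,.895]);cur=R[:2,1]
print("turn",-np.arctan2(cur[0]*y[1]-cur[1]*y[0],cur@y))
plan([.363,-.289,.25],-2.225,18)
c=calibration("wrist");print(c['camera_matrix'][0,0],(R.T@(-c['R'].T@c['t']-read_state()['tool_pos'])).round(3),(c['R']@R).round(2))
E
```

```text
[[ 0.899  0.438 -0.   ]
 [ 0.438 -0.899  0.   ]
 [ 0.    -0.    -1.   ]]
turn -2.2255120622847278
[13, -13, 3] [14, -11, 3] [15, -9, 3] [17, -7, 3] [17, -5, 3] [18, -3, 3] [18, -1, 3] [18, 1, 3] [18, 4, 3] [17, 6, 3] [16, 8, 3] [15, 10, 3] [14, 12, 3] [12, 13, 3] [11, 15, 3] [9, 16, 3] [7, 17, 3] [5, 17, 3] 18.283851048745028
320.3166584737798 [ 0.072 -0.    -0.071] [[-0.    1.   -0.  ]
 [-0.96 -0.   -0.29]
 [-0.29  0.    0.96]]
```

Emit:
step_arm(targets=[[[0, 0, -0.1236], [13, -13, 3], 85], [[0, 0, -0.1236], [14, -11, 3], 85], [[0, 0, -0.1236], [15, -9, 3], 85], [[0, 0, -0.1236], [17, -7, 3], 85], [[0, 0, -0.1236], [17, -5, 3], 85]])

```text
time: 0.92
tool_pos: [0.3257, -0.5212, 0.2888]
tcp_rot: [2.696, 1.612, 0.0]
wrist_force: [1.1, -0.0, 0.1]
width: 0.993
grip_force: 0.0
```

Emit:
step_arm(targets=[[[0, 0, -0.1236], [18, -3, 3], 85], [[0, 0, -0.1236], [18, -1, 3], 85], [[0, 0, -0.1236], [18, 1, 3], 85], [[0, 0, -0.1236], [18, 4, 3], 85], [[0, 0, -0.1236], [17, 6, 3], 85]])

```text
time: 1.33
tool_pos: [0.3552, -0.4352, 0.274]
tcp_rot: [2.078, 2.356, -0.0]
wrist_force: [0.1, 0.7, 0.1]
width: 0.992
grip_force: 0.0
```

Emit:
step_arm(targets=[[[0, 0, -0.1236], [16, 8, 3], 85], [[0, 0, -0.1236], [15, 10, 3], 85], [[0, 0, -0.1236], [14, 12, 3], 85], [[0, 0, -0.1236], [12, 13, 3], 85], [[0, 0, -0.1236], [11, 15, 3], 85]])

```text
time: 1.75
tool_pos: [0.3853, -0.3499, 0.259]
tcp_rot: [1.263, 2.876, -0.0]
wrist_force: [0.2, -0.4, -0.6]
width: 0.996
grip_force: 0.0
```

Emit:
step_arm(targets=[[[0, 0, -0.1236], [9, 16, 3], 85], [[0, 0, -0.1236], [7, 17, 3], 85], [[0, 0, -0.1236], [5, 17, 3], 85], [[0, 0, 0], [0, 0, 0], 85], [[0, 0, 0], [0, 0, 0], 85]])

```text
time: 2.17
tool_pos: [0.402, -0.2983, 0.2499]
tcp_rot: [0.722, 3.058, -0.001]
wrist_force: [0.1, -0.3, 0.4]
width: 0.993
grip_force: 0.0
```

```bash
cat >> h.py <<'E'
from scipy.optimize import least_squares
M=dict(a=(62,58,52),b=(51,47,46),c=(40,36,40),d=(29,25,34))
def fit(n,ext,m,z0,x0,c):
    r,f,h=np.array(M[m])/1000;th=np.linspace(0,2*np.pi,60);C=np.c_[np.cos(th),np.sin(th)]
    def f_(p):
        P=np.r_[np.c_[p[:2]+C*r/2*p[2],np.full(60,z0+h*p[2])],np.c_[p[:2]+C*f/2*p[2],np.full(60,z0)]]
        q=(c['R']@P.T).T+c['t'];q=q@c['camera_matrix'].T;q=q[:,:2]/q[:,2:]
        return np.r_[q.min(0),q.max(0)]-ext
    s=least_squares(f_,[*x0,1.]);return s.x.round(4),round(np.abs(s.fun).max(),1)
def look(m,z0=0,name=None,cam="wrist"):
    s=read_state();c=calibration(cam);im=read_camera(cam)
    if name: cv2.imwrite(f"pics/{name}.png",im[:,:,::-1])
    for d in look_for(cam,"mould_"+m):
        e=np.array(d['extent'],float);p=pix2w(cam,(e[0]+e[2])/2,(e[1]+e[3])/2,z0+.025,c)
        print(round(d['score'],2),e.astype(int),fit(cam,e,m,z0,p[:2],c))
E
python3 - <<'E'
from h import *
look('a',0,'w1')
E
```

```text
0.97 [266 106 339 178] (array([ 0.3638, -0.2929,  0.9793]), np.float64(0.3))
0.7 [177 210 240 268] (array([ 0.4099, -0.4225,  0.8026]), np.float64(1.1))
```

View pics/w1.png

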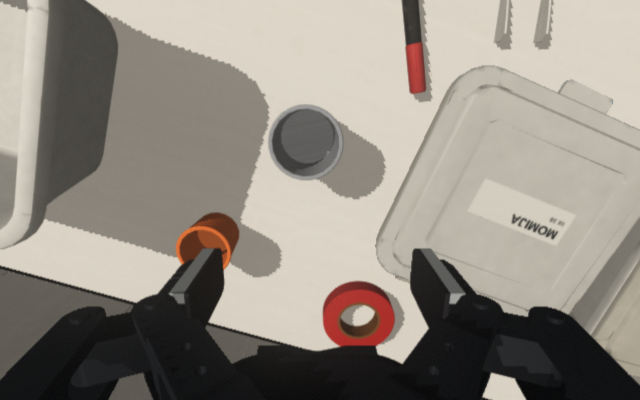

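```bash
python3 - <<'E'
from h import *
print(rel([.3638,-.2929,.084]))
E
```

```text
[ 37.2 -11.2 166.3]
```

Emit:
step_arm(targets=[[[0, 0, 0], [37, -11, 0], 85], [[0, 0, 0], [0, 0, 35], 85], [[0, 0, 0], [0, 0, 35], 85], [[0, 0, 0], [0, 0, 35], 85], [[0, 0, 0], [0, 0, 0], 85]])

```text
time: 2.68
tool_pos: [0.3597, -0.2898, 0.139]
tcp_rot: [-0.723, -3.047, -0.008]
wrist_force: [-1.4, 0.6, -1.3]
width: 0.992
grip_force: 0.0
```

```bash
python3 - <<'E'
from h import *
print(rel([.3638,-.2929,.084]))
look('a',0,'w2')
E
```

```text
[-5.6 -1.1 55. ]
0.94 [262 179 374 298] (array([ 0.3651, -0.2916,  0.9776]), np.float64(0.6))
0.56 [130 318 225 398] (array([ 0.4082, -0.4243,  0.7364]), np.float64(6.4))
```

View pics/w2.png

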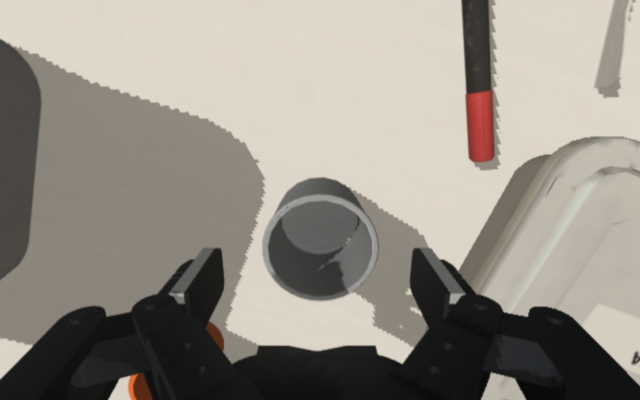

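Emit:
step_arm(targets=[[[0, 0, 0], [-6, -1, 20], 85], [[0, 0, 0], [0, 0, 35], 85], [[0, 0, 0], [0, 0, 0], 60], [[0, 0, 0], [0, 0, 0], 50], [[0, 0, 0], [0, 0, 0], 50]], grip_force=30)

```text
time: 3.2
tool_pos: [0.3701, -0.297, 0.0922]
tcp_rot: [0.721, 3.055, -0.002]
wrist_force: [0.8, -0.1, -0.9]
width: 0.702
grip_force: 32.2
```

Emit:
step_arm(targets=[[[0, 0, 0], [0, 0, 0], 50], [[0, 0, 0], [0, 0, 0], 50], [[0, 0, 0], [0, 0, 0], 50], [[0, 0, 0], [0, 0, -20], 50], [[0, 0, 0], [0, 0, -20], 50]])

```text
time: 3.62
tool_pos: [0.3679, -0.2949, 0.1298]
tcp_rot: [-0.72, -3.055, -0.002]
wrist_force: [0.7, 0.4, -2.0]
width: 0.704
grip_force: 32.9
```

```bash
python3 - <<'E'
from h import *
im=read_camera("wrist");cv2.imwrite("pics/w3.png",im[:,:,::-1])
c=calibration("top")
import itertools
for d in tip_of("top","mark_1")[:0]:pass
read_camera("top")
for d in look_for("top","mark_1"):
    e=d['extent'];print(d['score'],pix2w("top",(e[0]+e[2])/2,(e[1]+e[3])/2,.01).round(4))
for d in tip_of("top","mark_1"): print(d['score'],pix2w("top",d['at'][1],d['at'][0],.01).round(4))
print(rel([.627,.262,.25]),read_state()['q'])
E
```

```text
0.96 [0.4888 0.3308 0.01  ]
0.94 [0.4203 0.3652 0.01  ]
0.81 [0.5656 0.2984 0.01  ]
0.79 [0.6293 0.2644 0.01  ]
0.9 [0.4181 0.3742 0.01  ]
0.7 [0.4944 0.3384 0.01  ]
0.63 [0.5662 0.2932 0.01  ]
0.58 [0.6322 0.2671 0.01  ]
0.58 [0.3434 0.3932 0.01  ]
0.25 [0.3657 0.2863 0.01  ]
[  17.8  614.2 -120.3] [-7.28435415e-01  6.45608034e-02  2.18806564e+00 -3.31879223e-05
  8.88732584e-01 -1.83628898e+00]
```

View pics/w3.png

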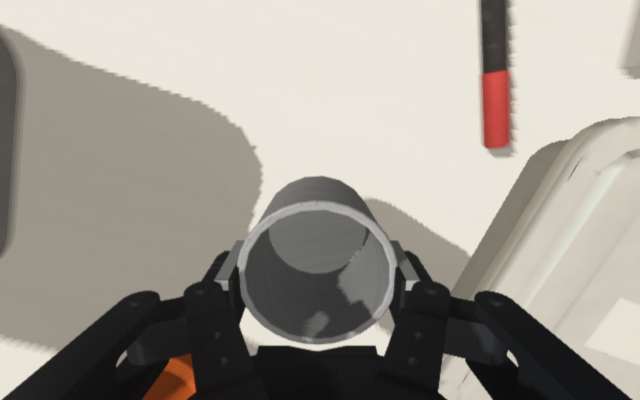

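Emit:
step_arm(targets=[[[0, 0, 0], [0, 5, -40], 50], [[0, 0, 0], [3, 20, -35], 50], [[0, 0, 0], [3, 28, -30], 50], [[0, 0, 0], [3, 38, -15], 50], [[0, 0, 0], [3, 41, 0], 50]])

```text
time: 4.28
tool_pos: [0.419, -0.1726, 0.2535]
tcp_rot: [0.723, 3.05, -0.003]
wrist_force: [2.0, 0.6, -1.7]
width: 0.704
grip_force: 33.4
```

Emit:
step_arm(targets=[[[0, 0, 0], [3, 41, 0], 50], [[0, 0, 0], [3, 41, 0], 50], [[0, 0, 0], [0, 41, 0], 50], [[0, 0, 0], [0, 41, 0], 50], [[0, 0, 0], [0, 41, 0], 50]])

```text
time: 4.7
tool_pos: [0.5028, 0.016, 0.2483]
tcp_rot: [-0.72, -3.056, 0.001]
wrist_force: [0.9, -0.2, -1.1]
width: 0.706
grip_force: 33.4
```

Emit:
step_arm(targets=[[[0, 0, 0], [0, 41, 0], 50], [[0, 0, 0], [0, 41, 0], 50], [[0, 0, 0], [0, 41, 0], 50], [[0, 0, 0], [0, 41, 0], 50], [[0, 0, 0], [0, 41, 0], 50]])

```text
time: 5.12
tool_pos: [0.5945, 0.1992, 0.2476]
tcp_rot: [-0.719, -3.055, 0.003]
wrist_force: [0.5, -0.6, -0.5]
width: 0.701
grip_force: 33.4
```

Emit:
step_arm(targets=[[[0, 0, 0], [0, 41, 0], 50], [[0, 0, 0], [0, 30, 0], 50], [[0, 0, 0], [0, 0, 0], 50], [[0, 0, 0], [0, 0, 0], 50]])

```text
time: 5.45
tool_pos: [0.626, 0.2622, 0.2471]
tcp_rot: [-0.716, -3.056, 0.004]
wrist_force: [-1.1, -1.2, -1.2]
width: 0.699
grip_force: 33.4
```

```bash
cat >> h.py <<'E'
def marks(cam="wrist",name=None):
    c=calibration(cam);im=read_camera(cam)
    if name: cv2.imwrite(f"pics/{name}.png",im[:,:,::-1])
    for d in look_for(cam,"mark_1"):
        e=d['extent'];print('mark',round(d['score'],2),np.int32(e),pix2w(cam,(e[0]+e[2])/2,(e[1]+e[3])/2,.01,c).round(4))
E
python3 - <<'E'
from h import *
marks(name='w4');s=read_state();print(s['tool_pos'],s['tcp_rot'],s['width'])
look('a',s['tool_pos'][2]-.092)
E
```

```text
mark 0.92 [275  57 352 136] [0.5571 0.2922 0.01  ]
mark 0.79 [274   0 356  50] [0.5042 0.3199 0.01  ]
mark 0.75 [281 144 350 187] [0.6157 0.2653 0.01  ]
[0.62547132 0.26005536 0.24785866] [-0.71980053 -3.05513613  0.00393933] 0.7035535891468239
0.85 [ 79   0 152  45] (array([0.4935, 0.2279, 0.3064]), np.float64(4.9))
0.8 [  0  76  52 136] (array([0.502 , 0.1694, 0.283 ]), np.float64(9.8))
0.59 [234 178 396 345] (array([0.6207, 0.2611, 1.0069]), np.float64(1.4))
```

View pics/w4.png

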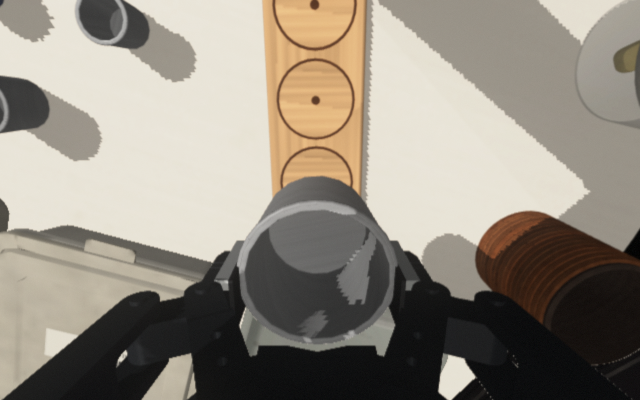

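```bash
python3 - <<'E'
from h import *
a=pix2w("wrist",315.5,100,.01);b=pix2w("wrist",314,5,.01);print(a,b,np.linalg.norm(a-b));u=(a-b)/np.linalg.norm(a-b)
print("m4",a+.078*u,"m1",a-.156*u,u); print(pix2w("wrist",352,97,.01),pix2w("wrist",278,97,.01))
s=read_state();R=Ro.from_rotvec(s['tcp_rot']);print("mould->mark", R.inv().apply(a+.078*u-np.array([.6207,.2611,.01]))*1000,s['tool_pos'])
E
```

```text
[0.56035324 0.28969692 0.01      ] [0.4898284  0.32373745 0.01      ] 0.07831034517203479
m4 [0.63059858 0.2557913  0.01      ] m1 [0.41986254 0.35750817 0.01      ] [ 0.90058136 -0.4346875   0.        ]
[0.57312858 0.32109495 0.01      ] [0.5423915  0.25985102 0.01      ]
mould->mark [-11.22782679  -0.31617508  -0.01225185] [0.62570912 0.25938965 0.24895155]
```

Emit:
step_arm(targets=[[[0, 0, 0], [-11, 0, 20], 50], [[0, 0, 0], [0, 0, 40], 50], [[0, 0, 0], [0, 0, 40], 50], [[0, 0, 0], [0, 0, 25], 50], [[0, 0, 0], [0, 0, 0], 50]])

```text
time: 6.07
tool_pos: [0.6312, 0.2526, 0.1173]
tcp_rot: [-0.721, -3.046, 0.012]
wrist_force: [-1.5, 0.4, -2.7]
width: 0.703
grip_force: 33.4
```

```bash
python3 - <<'E'
from h import *
marks(name='w5');s=read_state();print(s['tool_pos'],s['tcp_rot'])
look('a',s['tool_pos'][2]-.092)
E
```

```text
mark 0.86 [259   3 394 152] [0.5575 0.2938 0.01  ]
mark 0.68 [279 161 388 233] [0.618  0.2685 0.01  ]
[0.63540754 0.25450987 0.12411737] [-7.22267775e-01 -3.05504072e+00  2.53436014e-03]
0.94 [237 175 395 343] (array([0.6303, 0.2563, 0.9992]), np.float64(0.2))
```

View pics/w5.png

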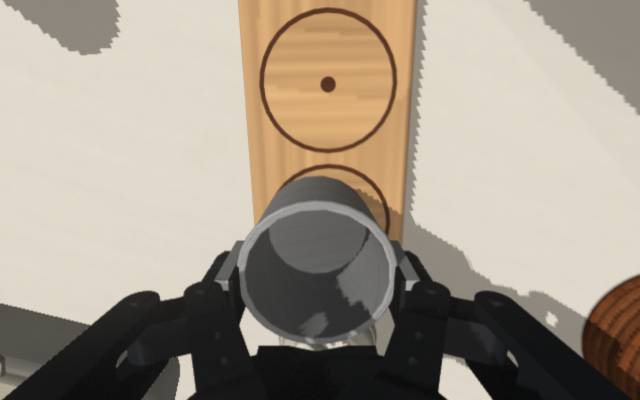

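```bash
python3 - <<'E'
from h import *
s=read_state();R=Ro.from_rotvec(s['tcp_rot'])
a=pix2w("wrist",328,84,.01);l=pix2w("wrist",276,210,.01);r=pix2w("wrist",388,210,.01);t=pix2w("wrist",331,166,.01)
print(a,(l+r)/2,t);u=np.array([.899,-.44,0])
for m in (a+.078*u,t+.036*u): print(m,R.inv().apply(m-np.array([.6303,.2563,.01]))*1000)
E
```

```text
[0.5688798  0.29734015 0.01      ] [0.63689843 0.26689599 0.01      ] [0.61146322 0.27852922 0.01      ]
[0.6390018  0.26302015 0.01      ] [-4.77568249  9.90314806  0.04661325]
[0.64382722 0.26268922 0.01      ] [-9.23925847 11.76603888  0.06647842]
```

Emit:
step_arm(targets=[[[0, 0, 0], [-4, 7, 0], 50], [[0, 0, 0], [0, 0, 0], 50], [[0, 0, 0], [0, 0, 0], 50], [[0, 0, 0], [0, 0, 0], 50]])

```text
time: 6.6
tool_pos: [0.6438, 0.2608, 0.1263]
tcp_rot: [0.72, 3.056, 0.002]
wrist_force: [-0.5, -0.1, -1.0]
width: 0.7
grip_force: 33.5
```

```bash
python3 - <<'E'
from h import *
s=read_state();print(s['tool_pos'],s['tcp_rot'])
marks(name='w6');s=read_state();print(s['tool_pos'],s['tcp_rot'])
look('a',s['tool_pos'][2]-.092)
E
```

```text
[0.64381808 0.26084964 0.12633961] [7.19996384e-01 3.05605855e+00 1.87520239e-03]
mark 0.64 [234   0 365 134] [0.5597 0.292  0.01  ]
mark 0.6 [247 143 364 226] [0.6203 0.2648 0.01  ]
[0.64313385 0.26054639 0.12538968] [7.20461388e-01 3.05737514e+00 4.58758491e-04]
```

View pics/w6.png

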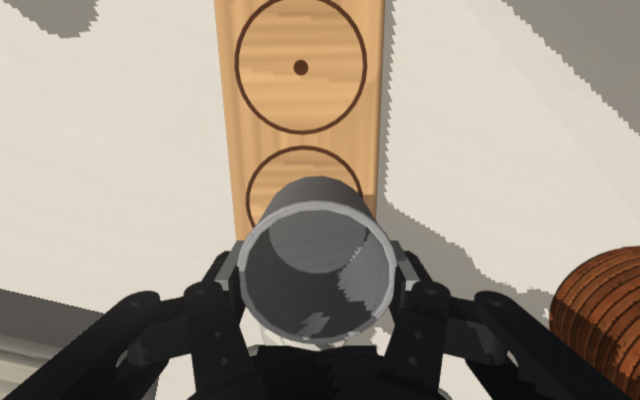

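```bash
cat >> h.py <<'E'
U=np.array([.899,-.437,0])
def dots(cam="wrist",reps=1):
    "dark dot centres inside board, in world"
    c=calibration(cam);im=read_camera(cam).astype(int)
    hsv=cv2.cvtColor(im.astype(np.uint8),cv2.COLOR_RGB2HSV)
    board=cv2.inRange(hsv,(5,60,90),(25,255,255));out=[]
    for d in look_for(cam,"mark_1"):
        x0,y0,x1,y1=[int(v) for v in d['extent']];w=x1-x0;h=y1-y0
        if h<.75*w: continue
        cx,cy=(x0+x1)//2,(y0+y1)//2;k=max(4,w//5)
        g=im[max(0,cy-k):cy+k,cx-k:cx+k].sum(2).astype(float);g=np.clip(np.median(g)*.7-g,0,None)
        if g.sum()==0: continue
        yy,xx=np.mgrid[:g.shape[0],:g.shape[1]]
        u=cx-k+(g*xx).sum()/g.sum();v=max(0,cy-k)+(g*yy).sum()/g.sum()
        out.append((u,v));print('dot',round(u,1),round(v,1),pix2w(cam,u,v,.01,c).round(4))
E
python3 - <<'E'
from h import *
s=read_state();R=Ro.from_rotvec(s['tcp_rot']);print(s['tool_pos'])
dots();dots('top')
look('a',s['tool_pos'][2]-.092)
t=pix2w("wrist",304,148,.01)+.036*U;print('by ring',t)
E
```

```text
[0.64287436 0.26040885 0.12491741]
dot 302.4 68.7 [0.5599 0.2925 0.01  ]
dot 191.0 224.0 [0.4194 0.3659 0.01  ]
dot 196.9 198.6 [0.4938 0.352  0.01  ]
0.61 [236 175 394 343] (array([0.6372, 0.262 , 0.9975]), np.float64(0.0))
by ring [0.63096762 0.2578385  0.01      ]
```

Emit:
step_arm(targets=[[[0, 0, 0], [5, -6, 0], 50], [[0, 0, 0], [0, 0, 0], 50], [[0, 0, 0], [0, 0, 0], 50], [[0, 0, 0], [0, 0, 0], 50], [[0, 0, 0], [0, 0, 0], 50]])

```text
time: 7.52
tool_pos: [0.6359, 0.2573, 0.125]
tcp_rot: [0.721, 3.058, 0.0]
wrist_force: [0.0, -0.0, -0.9]
width: 0.705
grip_force: 33.4
```

```bash
python3 - <<'E'
from h import *
s=read_state();print(s['tool_pos'])
dots()
look('a',s['tool_pos'][2]-.092)
E
```

```text
[0.6359275  0.25725599 0.12499005]
dot 313.4 78.1 [0.56   0.2925 0.01  ]
0.8 [237 176 395 343] (array([0.631 , 0.259 , 0.9951]), np.float64(0.4))
```

Emit:
step_arm(targets=[[[0, 0, 0], [0, 0, 12], 50], [[0, 0, 0], [0, 0, 8], 50], [[0, 0, 0], [0, 0, 2], 50], [[0, 0, 0], [0, 0, 0], 50], [[0, 0, 0], [0, 0, 0], 50]])

```text
time: 8.13
tool_pos: [0.6354, 0.2571, 0.1018]
tcp_rot: [-0.72, -3.057, 0.001]
wrist_force: [0.4, -0.0, -0.4]
width: 0.704
grip_force: 33.4
```

Emit:
step_arm(targets=[[[0, 0, 0], [0, 0, 1], 62], [[0, 0, 0], [0, 0, 0], 70], [[0, 0, 0], [0, 0, 0], 85], [[0, 0, 0], [0, 0, 0], 85], [[0, 0, 0], [0, 0, 0], 85]])

```text
time: 8.55
tool_pos: [0.636, 0.2573, 0.102]
tcp_rot: [0.721, 3.058, 0.0]
wrist_force: [0.6, -0.1, -0.2]
width: 0.997
grip_force: 0.0
```

Emit:
step_arm(targets=[[[0, 0, 0], [0, 0, -30], 85], [[0, 0, 0], [0, 0, -40], 85], [[0, 0, 0], [0, 0, -40], 85], [[0, 0, 0], [0, 0, 0], 85], [[0, 0, 0], [0, 0, 0], 85]])

```text
time: 8.97
tool_pos: [0.6384, 0.2582, 0.2171]
tcp_rot: [0.719, 3.05, 0.008]
wrist_force: [-1.3, 0.4, -0.9]
width: 0.992
grip_force: 0.0
```

```bash
python3 - <<'E'
from h import *
s=read_state();print(s['tool_pos'])
dots()
look('a',.01,'w7')
look('a',.01,cam='top')
print(rel([.44,.044,.22]))
E
```

```text
[0.63835976 0.25820935 0.21711603]
dot 309.8 80.4 [0.5593 0.2922 0.01  ]
0.96 [271 145 358 233] (array([0.6285, 0.2584, 0.9968]), np.float64(0.8))
0.9 [ 38   0 124  23] (array([0.4418, 0.1633, 0.4668]), np.float64(15.3))
0.59 [  0  76  14 119] (array([0.459 , 0.0689, 0.2167]), np.float64(12.8))
0.76 [454 223 473 240] (array([ 0.4059, -0.421 ,  0.7364]), np.float64(0.1))
0.64 [291 207 312 224] (array([0.4434, 0.0446, 0.8616]), np.float64(1.2))
0.55 [178 271 194 287] (array([0.2613, 0.3668, 0.6638]), np.float64(0.4))
[  79.2 -277.5   -9.4]
```

View pics/w7.png

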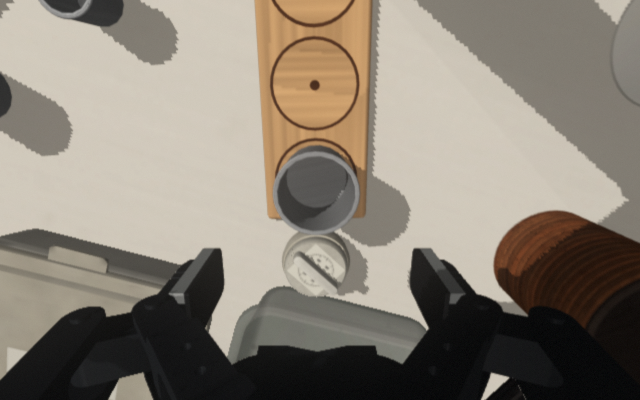

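A stands on the mark next to the timer at (315,262), and the timer was not disturbed. Next is B.

Emit:
step_arm(targets=[[[0, 0, 0], [10, -39, 0], 85], [[0, 0, 0], [10, -39, 0], 85], [[0, 0, 0], [10, -39, 0], 85], [[0, 0, 0], [10, -39, 0], 85], [[0, 0, 0], [10, -39, 0], 85]])

```text
time: 9.68
tool_pos: [0.502, 0.104, 0.2103]
tcp_rot: [-0.719, -3.056, 0.002]
wrist_force: [0.8, -0.3, 0.8]
width: 0.995
grip_force: 0.0
```

Emit:
step_arm(targets=[[[0, 0, 0], [10, -39, 0], 75], [[0, 0, 0], [10, -39, 10], 75], [[0, 0, 0], [0, 0, 10], 75], [[0, 0, 0], [0, 0, 0], 75], [[0, 0, 0], [0, 0, 0], 75]])

```text
time: 10.1
tool_pos: [0.4509, 0.0441, 0.191]
tcp_rot: [-0.722, -3.056, 0.0]
wrist_force: [0.7, 0.1, 0.8]
width: 0.877
grip_force: 0.0
```

Emit:
step_arm(targets=[[[0, 0, 0], [0, 0, 0], 75], [[0, 0, 0], [0, 0, 0], 75]])

```text
time: 10.27
tool_pos: [0.4527, 0.045, 0.1925]
tcp_rot: [0.719, 3.057, 0.001]
wrist_force: [0.5, 0.9, 0.5]
width: 0.886
grip_force: 0.0
```

```bash
python3 - <<'E'
from h import *
s=read_state();print(s['tool_pos'])
look('b',0,'w8');print(rel([.443,.045,.084]))
E
```

```text
[0.45271338 0.04502953 0.19252625]
0.9 [429  58 503 123] (array([0.4307, 0.1742, 0.7917]), np.float64(1.0))
0.63 [592 230 637 310] (array([0.6296, 0.2438, 0.6399]), np.float64(15.8))
0.63 [270 149 342 225] (array([0.4409, 0.0423, 1.0012]), np.float64(0.0))
0.5 [606 134 636 215] (array([0.5487, 0.2687, 0.5014]), np.float64(22.8))
[  8.6  -4.3 108.5]
```

View pics/w8.png

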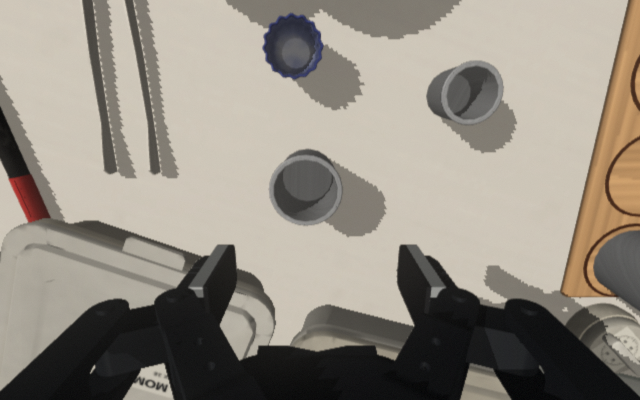

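Emit:
step_arm(targets=[[[0, 0, 0], [9, -8, 0], 68], [[0, 0, 0], [0, 0, 20], 68], [[0, 0, 0], [0, 0, 30], 68], [[0, 0, 0], [0, 0, 35], 68], [[0, 0, 0], [0, 0, 24], 68]])

```text
time: 10.78
tool_pos: [0.4382, 0.0413, 0.0811]
tcp_rot: [-0.719, -3.057, 0.001]
wrist_force: [-0.4, -0.1, -0.3]
width: 0.797
grip_force: 0.0
```

Emit:
step_arm(targets=[[[0, 0, 0], [0, 0, 0], 68], [[0, 0, 0], [0, 0, 0], 50], [[0, 0, 0], [0, 0, 0], 40], [[0, 0, 0], [0, 0, 0], 40], [[0, 0, 0], [0, 0, 0], 40]])

```text
time: 11.2
tool_pos: [0.4412, 0.0412, 0.0848]
tcp_rot: [0.72, 3.054, 0.002]
wrist_force: [-0.2, 0.4, -1.0]
width: 0.591
grip_force: 31.2
```

Emit:
step_arm(targets=[[[0, 0, 0], [0, 0, 0], 40], [[0, 0, 0], [0, 0, 0], 40], [[0, 0, 0], [0, 0, -20], 40], [[0, 0, 0], [0, 0, -40], 40], [[0, 0, 0], [0, 0, -40], 40]])

```text
time: 11.62
tool_pos: [0.4378, 0.0411, 0.1826]
tcp_rot: [-0.72, -3.053, 0.002]
wrist_force: [1.5, 1.0, -1.5]
width: 0.588
grip_force: 31.6
```

```bash
python3 - <<'E'
from h import *
s=read_state();print(s['tool_pos'],s['width'],rel([.565,.29,.21]))
E
```

```text
[0.43783558 0.04105674 0.18261943] 0.5875264448725206 [ -2.5 279.5 -28. ]
```

Emit:
step_arm(targets=[[[0, 0, 0], [0, 40, 0], 40], [[0, 0, 0], [0, 40, 0], 40], [[0, 0, 0], [1, 40, 0], 40], [[0, 0, 0], [1, 40, 0], 40], [[0, 0, 0], [1, 40, 0], 40]])

```text
time: 12.03
tool_pos: [0.5269, 0.2232, 0.1836]
tcp_rot: [0.721, 3.057, 0.001]
wrist_force: [-0.5, -0.3, -0.5]
width: 0.585
grip_force: 31.6
```

Emit:
step_arm(targets=[[[0, 0, 0], [0, 40, 0], 40], [[0, 0, 0], [0, 39, 0], 40], [[0, 0, 0], [0, 0, 20], 40], [[0, 0, 0], [0, 0, 25], 40], [[0, 0, 0], [0, 0, 10], 40]])

```text
time: 12.45
tool_pos: [0.5602, 0.2923, 0.125]
tcp_rot: [-0.718, -3.055, 0.004]
wrist_force: [-1.2, -0.7, -2.4]
width: 0.584
grip_force: 31.7
```

Emit:
step_arm(targets=[[[0, 0, 0], [0, 0, 0], 40], [[0, 0, 0], [0, 0, 0], 40], [[0, 0, 0], [0, 0, 0], 40], [[0, 0, 0], [0, 0, 0], 40]])

```text
time: 12.78
tool_pos: [0.5626, 0.2921, 0.1298]
tcp_rot: [0.721, 3.055, 0.003]
wrist_force: [-0.8, -0.3, -0.9]
width: 0.589
grip_force: 31.7
```

```bash
python3 - <<'E'
from h import *
s=read_state();print(s['tool_pos'],rel([.56,.2925,.1]))
dots();look('b',s['tool_pos'][2]-.084)
E
```

```text
[0.56262    0.29209975 0.12975756] [ 2.6 -0.9 29.8]
dot 318.7 212.1 [0.5594 0.2947 0.01  ]
dot 313.8 84.2 [0.4898 0.3264 0.01  ]
0.77 [251 204 382 351] (array([0.5642, 0.2908, 1.0011]), np.float64(0.3))
0.76 [270 336 367 344] (array([0.6104, 0.2688, 0.3903]), np.float64(29.5))
0.68 [  1  74  69 153] (array([0.4482, 0.213 , 0.4156]), np.float64(13.1))
```

Emit:
step_arm(targets=[[[0, 0, 0], [4, 0, 10], 40], [[0, 0, 0], [0, 0, 15], 40], [[0, 0, 0], [0, 0, 8], 40], [[0, 0, 0], [0, 0, 2], 40], [[0, 0, 0], [0, 0, 0], 40]])

```text
time: 13.4
tool_pos: [0.5573, 0.2938, 0.0929]
tcp_rot: [-0.72, -3.056, 0.002]
wrist_force: [-2.7, -0.8, 4.5]
width: 0.588
grip_force: 32.2
```

Emit:
step_arm(targets=[[[0, 0, 0], [0, 0, 0], 40], [[0, 0, 0], [0, 0, 0], 40], [[0, 0, 0], [0, 0, 0], 54], [[0, 0, 0], [0, 0, 0], 75], [[0, 0, 0], [0, 0, 0], 75]])

```text
time: 13.82
tool_pos: [0.5581, 0.2939, 0.0926]
tcp_rot: [0.721, 3.058, 0.0]
wrist_force: [0.6, -0.1, -0.5]
width: 0.873
grip_force: 0.0
```

Emit:
step_arm(targets=[[[0, 0, 0], [0, 0, -30], 75], [[0, 0, 0], [0, 0, -35], 75], [[0, 0, 0], [0, 0, -35], 70], [[0, 0, 0], [0, 0, 0], 70], [[0, 0, 0], [0, 0, 0], 70]])

```text
time: 14.23
tool_pos: [0.5602, 0.2948, 0.1964]
tcp_rot: [0.72, 3.052, 0.007]
wrist_force: [-0.3, 0.3, -0.3]
width: 0.82
grip_force: 0.0
```

```bash
python3 - <<'E'
from h import *
s=read_state();print(s['tool_pos'])
dots();look('b',.01);print(rel([.4307,.1742,.19]))
E
```

```text
[0.56015334 0.29482885 0.19640105]
dot 311.1 91.4 [0.4892 0.326  0.01  ]
0.82 [ 42  85 129 150] (array([0.4311, 0.1756, 0.7808]), np.float64(1.6))
[  59.7 -162.9    1.3]
```

Emit:
step_arm(targets=[[[0, 0, 0], [12, -32, 0], 60], [[0, 0, 0], [12, -32, 0], 60], [[0, 0, 0], [12, -32, 0], 60], [[0, 0, 0], [12, -32, 0], 60], [[0, 0, 0], [12, -33, 0], 60]])

```text
time: 14.85
tool_pos: [0.4301, 0.1754, 0.1907]
tcp_rot: [-0.719, -3.055, 0.003]
wrist_force: [0.6, -0.8, 0.4]
width: 0.7
grip_force: 0.0
```

Emit:
step_arm(targets=[[[0, 0, 0], [0, 0, 20], 60], [[0, 0, 0], [0, 0, 20], 60], [[0, 0, 0], [0, 0, 0], 60], [[0, 0, 0], [0, 0, 0], 60], [[0, 0, 0], [0, 0, 0], 60]])

```text
time: 15.27
tool_pos: [0.4325, 0.1767, 0.1527]
tcp_rot: [-0.72, -3.057, 0.001]
wrist_force: [0.1, 0.3, -0.2]
width: 0.7
grip_force: 0.0
```

```bash
python3 - <<'E'
from h import *
s=read_state();print(s['tool_pos'])
look('c',0);print(rel([.431,.175,.08]))
E
```

```text
[0.43248111 0.17672489 0.15268141]
0.79 [499 258 620 354] (array([0.5668, 0.2974, 1.2401]), np.float64(1.7))
0.73 [274 178 342 250] (array([0.4291, 0.1719, 1.0095]), np.float64(0.9))
0.56 [403   0 477  58] (array([0.366 , 0.2886, 0.7592]), np.float64(3.2))
0.5 [507 349 515 363] (array([0.6264, 0.2622, 0.155 ]), np.float64(1.6))
[ 1.2 -3.  73.6]
```

Emit:
step_arm(targets=[[[0, 0, 0], [1, -6, 10], 60], [[0, 0, 0], [0, 0, 25], 60], [[0, 0, 0], [0, 0, 25], 60], [[0, 0, 0], [0, 0, 13], 60], [[0, 0, 0], [0, 0, 0], 60]])

```text
time: 15.78
tool_pos: [0.4262, 0.1707, 0.0767]
tcp_rot: [-0.719, -3.053, 0.005]
wrist_force: [-0.7, -0.3, 0.6]
width: 0.699
grip_force: 0.0
```

Emit:
step_arm(targets=[[[0, 0, 0], [0, 0, 0], 45], [[0, 0, 0], [0, 0, 0], 30], [[0, 0, 0], [0, 0, 0], 30], [[0, 0, 0], [0, 0, 0], 30], [[0, 0, 0], [0, 0, 0], 30]])

```text
time: 16.2
tool_pos: [0.4296, 0.172, 0.0809]
tcp_rot: [0.72, 3.056, 0.002]
wrist_force: [0.1, -0.2, -0.1]
width: 0.451
grip_force: 30.1
```

```bash
python3 - <<'E'
from h import *
s=read_state();print(s['tool_pos'],s['width']*85.4,s['grip_force'],rel([.49,.3266,.18]))
E
```

```text
[0.42960425 0.17196589 0.0808654 ] 38.540085830204134 30.122292536543682 [ 14.9 165.5 -98.9]
```

Emit:
step_arm(targets=[[[0, 0, 0], [0, 0, -20], 30], [[0, 0, 0], [0, 0, -35], 30], [[0, 0, 0], [3, 20, -25], 30], [[0, 0, 0], [4, 36, 0], 30], [[0, 0, 0], [4, 36, 0], 30]])

```text
time: 16.62
tool_pos: [0.462, 0.2602, 0.1633]
tcp_rot: [0.723, 3.052, 0.006]
wrist_force: [0.8, -0.4, -0.8]
width: 0.447
grip_force: 30.4
```

Emit:
step_arm(targets=[[[0, 0, 0], [4, 36, 0], 30], [[0, 0, 0], [2, 38, 0], 30], [[0, 0, 0], [0, 0, 20], 30], [[0, 0, 0], [0, 0, 18], 30], [[0, 0, 0], [0, 0, 0], 30]])

```text
time: 17.03
tool_pos: [0.4857, 0.3273, 0.1185]
tcp_rot: [-0.718, -3.054, 0.007]
wrist_force: [-1.5, -1.1, -1.4]
width: 0.448
grip_force: 30.5
```

Emit:
step_arm(targets=[[[0, 0, 0], [0, 0, 0], 30], [[0, 0, 0], [0, 0, 0], 30], [[0, 0, 0], [0, 0, 0], 30]])

```text
time: 17.28
tool_pos: [0.4885, 0.3279, 0.1233]
tcp_rot: [0.721, 3.056, 0.002]
wrist_force: [0.9, -0.2, 0.2]
width: 0.45
grip_force: 30.5
```

```bash
python3 - <<'E'
from h import *
s=read_state();print(s['tool_pos'],rel([.49,.3266,.091]))
dots();look('c',s['tool_pos'][2]-.0809,'w9')
E
```

```text
[0.48848076 0.32790146 0.12330874] [-1.9 -0.5 32.3]
dot 314.0 92.3 [0.4196 0.3603 0.01  ]
0.9 [268 214 366 333] (array([0.4896, 0.3271, 0.9959]), np.float64(0.6))
0.87 [279 326 355 352] (array([0.5327, 0.3056, 0.4799]), np.float64(18.9))
0.65 [ 85  16 177  86] (array([0.3762, 0.3027, 0.6024]), np.float64(0.7))
```

View pics/w9.png

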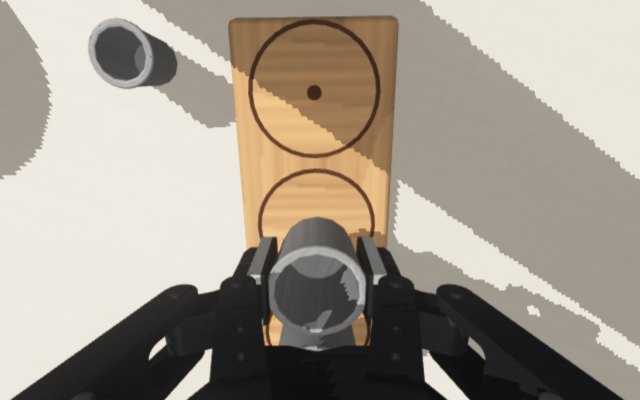

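C is over its mark, with the ring centred at about (316,225), and the small mould D shows at (122,53).

Emit:
step_arm(targets=[[[0, 0, 0], [0, 0, 12], 30], [[0, 0, 0], [0, 0, 12], 30], [[0, 0, 0], [0, 0, 7], 30], [[0, 0, 0], [0, 0, 2], 30], [[0, 0, 0], [0, 0, 0], 30]])

```text
time: 17.9
tool_pos: [0.4873, 0.3274, 0.0895]
tcp_rot: [-0.721, -3.056, 0.003]
wrist_force: [-4.6, -2.1, 14.0]
width: 0.448
grip_force: 31.1
```

Emit:
step_arm(targets=[[[0, 0, 0], [0, 0, 0], 30], [[0, 0, 0], [0, 0, 0], 30], [[0, 0, 0], [0, 0, 0], 44], [[0, 0, 0], [0, 0, 0], 60], [[0, 0, 0], [0, 0, 0], 60]])

```text
time: 18.32
tool_pos: [0.4873, 0.3275, 0.0878]
tcp_rot: [-0.721, -3.057, 0.002]
wrist_force: [0.5, -1.1, 0.8]
width: 0.705
grip_force: 0.0
```

Emit:
step_arm(targets=[[[0, 0, 0], [0, 0, -30], 60], [[0, 0, 0], [0, 0, -35], 60], [[0, 0, 0], [0, 0, -20], 60], [[0, 0, 0], [0, 0, 0], 60], [[0, 0, 0], [0, 0, 0], 60]])

```text
time: 18.73
tool_pos: [0.4886, 0.3283, 0.175]
tcp_rot: [0.72, 3.056, 0.003]
wrist_force: [0.0, 0.1, -1.4]
width: 0.704
grip_force: 0.0
```

```bash
python3 - <<'E'
from h import *
s=read_state();print(s['tool_pos'])
look('c',.01);look('d',0);print(rel([.37,.297,.15]))
E
```

```text
[0.48863603 0.32833662 0.1750274 ]
0.74 [142  35 205  90] (array([0.3655, 0.2898, 0.7405]), np.float64(0.6))
0.59 [285 174 344 242] (array([0.4879, 0.3271, 0.9864]), np.float64(0.4))
0.86 [282 265 358 351] (array([0.5584, 0.2933, 1.6272]), np.float64(3.9))
0.73 [142  40 209  92] (array([0.3643, 0.2868, 1.0334]), np.float64(0.8))
0.66 [286 176 352 246] (array([0.4887, 0.3274, 1.4195]), np.float64(1.5))
[ 90.8 -78.9  22.1]
```

Emit:
step_arm(targets=[[[0, 0, 0], [25, -25, 0], 42], [[0, 0, 0], [25, -25, 0], 42], [[0, 0, 0], [25, -25, 0], 42], [[0, 0, 0], [16, -14, 15], 42], [[0, 0, 0], [0, 0, 15], 42]])

```text
time: 19.35
tool_pos: [0.3618, 0.2867, 0.1418]
tcp_rot: [-0.718, -3.054, 0.006]
wrist_force: [-0.1, 0.1, -0.0]
width: 0.494
grip_force: 0.0
```

Emit:
step_arm(targets=[[[0, 0, 0], [0, 0, 0], 42], [[0, 0, 0], [0, 0, 0], 42], [[0, 0, 0], [0, 0, 0], 42], [[0, 0, 0], [0, 0, 0], 42]])

```text
time: 19.68
tool_pos: [0.3678, 0.2894, 0.1446]
tcp_rot: [0.721, 3.057, 0.002]
wrist_force: [-0.2, -0.7, 0.7]
width: 0.488
grip_force: 0.0
```

```bash
python3 - <<'E'
from h import *
s=read_state();print(s['tool_pos'],s['width']*85.4)
look('d',0,'w10');print(rel([.365,.288,.077]))
E
```

```text
[0.36783209 0.28944106 0.14458704] 41.70699649450547
0.83 [424 343 480 389] (array([0.5259, 0.3262, 0.8677]), np.float64(5.3))
0.72 [287 185 339 242] (array([0.3644, 0.2884, 1.0365]), np.float64(1.2))
0.69 [122  23 221 109] (array([0.2551, 0.2596, 1.3457]), np.float64(0.8))
0.66 [438 386 454 399] (array([0.5643, 0.3129, 0.2557]), np.float64(2.0))
0.58 [308   2 392  52] (array([0.2796, 0.352 , 1.0779]), np.float64(11.9))
[ 1.9 -2.6 67.7]
```

View pics/w10.png

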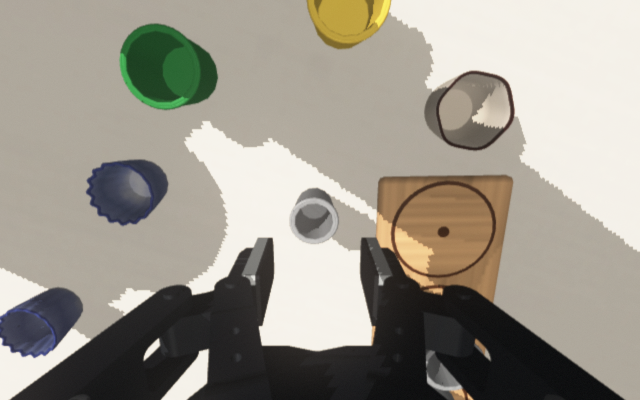

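Emit:
step_arm(targets=[[[0, 0, 0], [3, -3, 0], 38], [[0, 0, 0], [0, 0, 0], 38], [[0, 0, 0], [0, 0, 20], 38], [[0, 0, 0], [0, 0, 20], 38], [[0, 0, 0], [0, 0, 12], 38]])

```text
time: 20.2
tool_pos: [0.3621, 0.2871, 0.0908]
tcp_rot: [-0.721, -3.057, 0.001]
wrist_force: [-0.6, -0.2, -0.5]
width: 0.441
grip_force: 0.0
```

Emit:
step_arm(targets=[[[0, 0, 0], [0, 0, 6], 38], [[0, 0, 0], [0, 0, 4], 38], [[0, 0, 0], [0, 0, 0], 38], [[0, 0, 0], [0, 0, 0], 25], [[0, 0, 0], [0, 0, 0], 18]])

```text
time: 20.62
tool_pos: [0.3632, 0.288, 0.0827]
tcp_rot: [0.72, 3.057, 0.002]
wrist_force: [-0.2, 0.8, -0.8]
width: 0.31
grip_force: 29.5
```

Emit:
step_arm(targets=[[[0, 0, 0], [0, 0, 0], 18], [[0, 0, 0], [0, 0, 0], 18], [[0, 0, 0], [0, 0, 0], 18]])

```text
time: 20.87
tool_pos: [0.363, 0.2878, 0.0824]
tcp_rot: [0.721, 3.057, 0.001]
wrist_force: [0.5, 0.4, 1.2]
width: 0.311
grip_force: 29.6
```

```bash
python3 - <<'E'
from h import *
s=read_state();print(s['tool_pos'],s['width']*85.4,s['grip_force'],rel([.42,.361,.18]))
E
```

```text
[0.36297629 0.28777707 0.08243906] 26.591709575121797 29.625924360516365 [-18.4  91.1 -97.4]
```

Emit:
step_arm(targets=[[[0, 0, 0], [0, 0, -20], 18], [[0, 0, 0], [0, 0, -30], 18], [[0, 0, 0], [-6, 30, -10], 18], [[0, 0, 0], [-6, 31, 0], 18], [[0, 0, 0], [-6, 30, 0], 18]])

```text
time: 21.28
tool_pos: [0.4208, 0.3623, 0.144]
tcp_rot: [0.721, 3.055, 0.005]
wrist_force: [1.2, -0.3, -0.9]
width: 0.316
grip_force: 29.7
```

Emit:
step_arm(targets=[[[0, 0, 0], [0, 0, 15], 18], [[0, 0, 0], [0, 0, 10], 18], [[0, 0, 0], [0, 0, 0], 18], [[0, 0, 0], [0, 0, 0], 18], [[0, 0, 0], [0, 0, 0], 18]])

```text
time: 21.7
tool_pos: [0.4184, 0.3599, 0.1164]
tcp_rot: [-0.721, -3.057, 0.002]
wrist_force: [-0.1, -1.0, -0.7]
width: 0.312
grip_force: 29.8
```

```bash
python3 - <<'E'
from h import *
s=read_state();print(s['tool_pos'],rel([.42,.361,.0925]))
look('d',s['tool_pos'][2]-.0824)
c=calibration("wrist")
for d in look_for("wrist","mark_1"):
    e=d['extent'];print(np.int32(e),pix2w("wrist",(e[0]+e[2])/2,(e[1]+e[3])/2,.01,c).round(4))
E
```

```text
[0.41843011 0.35994312 0.11637729] [-1.   1.7 23.9]
0.95 [292 312 346 347] (array([0.4581, 0.3409, 0.5777]), np.float64(10.5))
0.91 [ 1  6 43 78] (array([0.2789, 0.2935, 0.4532]), np.float64(18.3))
0.79 [282 225 346 314] (array([0.4203, 0.3571, 0.9864]), np.float64(1.9))
0.66 [152   0 206  14] (array([0.2964, 0.3577, 0.3443]), np.float64(10.2))
[274 299 360 345] [0.4804 0.3299 0.01  ]
[260 167 376 253] [0.4105 0.3652 0.01  ]
```

Emit:
step_arm(targets=[[[0, 0, 0], [0, 2, 8], 18], [[0, 0, 0], [0, 0, 8], 18], [[0, 0, 0], [0, 0, 5], 18], [[0, 0, 0], [0, 0, 3], 18], [[0, 0, 0], [0, 0, 0], 18]])

```text
time: 22.27
tool_pos: [0.4198, 0.3623, 0.0924]
tcp_rot: [-0.72, -3.057, 0.003]
wrist_force: [-2.0, -1.2, 1.2]
width: 0.31
grip_force: 29.8
```

Emit:
step_arm(targets=[[[0, 0, 0], [0, 0, 0], 18], [[0, 0, 0], [0, 0, 0], 18], [[0, 0, 0], [0, 0, 0], 34], [[0, 0, 0], [0, 0, 0], 50], [[0, 0, 0], [0, 0, 0], 50]])

```text
time: 22.68
tool_pos: [0.4203, 0.3627, 0.0929]
tcp_rot: [0.721, 3.058, 0.0]
wrist_force: [0.4, -0.3, 0.5]
width: 0.584
grip_force: 0.0
```

Emit:
step_arm(targets=[[[0, 0, 0], [0, 0, -20], 50], [[0, 0, 0], [0, 0, -35], 50], [[0, 0, 0], [0, 0, -35], 50], [[0, 0, 0], [0, 0, -35], 50], [[0, 0, 0], [-30, 0, -25], 50]])

```text
time: 23.1
tool_pos: [0.4449, 0.3512, 0.246]
tcp_rot: [-0.716, -3.058, -0.004]
wrist_force: [-0.8, 1.8, 0.4]
width: 0.582
grip_force: 0.0
```

Emit:
step_arm(targets=[[[0, 0, 0], [-40, 0, -10], 50], [[0, 0, 0], [-40, 0, 0], 50], [[0, 0, 0], [-20, 0, 0], 50], [[0, 0, 0], [0, 0, 0], 50], [[0, 0, 0], [0, 0, 0], 50]])

```text
time: 23.52
tool_pos: [0.5373, 0.3039, 0.2527]
tcp_rot: [-0.724, -3.056, -0.0]
wrist_force: [0.0, 0.4, -1.0]
width: 0.587
grip_force: 0.0
```

Emit:
step_arm(targets=[[[0, 0, 0], [0, 0, 0], 50], [[0, 0, 0], [0, 0, 0], 50], [[0, 0, 0], [0, 0, 0], 50]])

```text
time: 23.77
tool_pos: [0.5354, 0.3052, 0.2525]
tcp_rot: [-0.719, -3.057, 0.001]
wrist_force: [-0.9, -0.2, -0.9]
width: 0.586
grip_force: 0.0
```

```bash
python3 - <<'E'
from h import *
print(read_state()['tool_pos'])
for m in 'abcd': print(m);look(m,.01,'w11')
E
```

```text
[0.5353574  0.30521835 0.25254582]
a
0.92 [290 101 340 146] (array([0.488 , 0.3268, 0.653 ]), np.float64(1.4))
0.77 [289 180 343 241] (array([0.5608, 0.2913, 0.794 ]), np.float64(0.2))
0.77 [297   2 337  51] (array([0.4194, 0.363 , 0.5294]), np.float64(0.4))
0.73 [284 243 350 323] (array([0.6292, 0.2584, 0.9989]), np.float64(0.0))
b
0.97 [298   4 334  50] (array([0.4196, 0.3622, 0.5908]), np.float64(0.7))
0.94 [284 242 353 323] (array([0.6277, 0.2604, 1.2164]), np.float64(1.1))
0.93 [293  95 339 146] (array([0.4864, 0.3289, 0.7888]), np.float64(1.0))
0.7 [287 176 346 240] (array([0.5582, 0.2934, 1.0071]), np.float64(0.6))
c
0.9 [288 175 346 240] (array([0.5572, 0.2945, 1.269 ]), np.float64(0.0))
0.78 [283 243 351 324] (array([0.6272, 0.2597, 1.4987]), np.float64(1.0))
0.69 [296   3 335  45] (array([0.4184, 0.3623, 0.7334]), np.float64(1.6))
0.62 [289  98 338 146] (array([0.487 , 0.3263, 1.0078]), np.float64(0.4))
d
0.97 [286 176 346 241] (array([0.5561, 0.2939, 1.7004]), np.float64(0.9))
0.9 [297   1 337  46] (array([0.4198, 0.3628, 1.035 ]), np.float64(0.7))
0.82 [282 244 349 322] (array([0.6237, 0.2597, 1.9318]), np.float64(2.5))
0.75 [290  95 340 148] (array([0.487 , 0.3277, 1.4223]), np.float64(0.2))
```

View pics/w11.png

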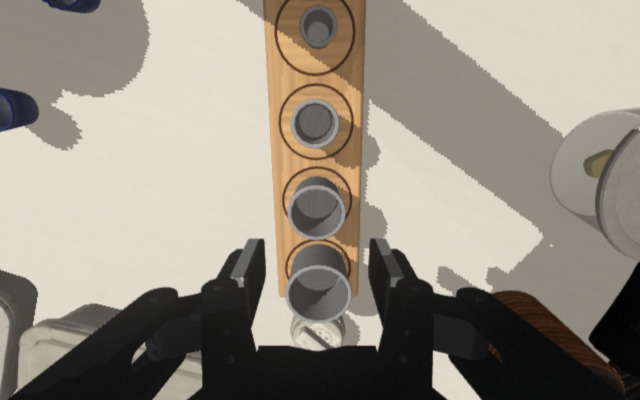

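All four moulds stand upright within about 3 mm of their marks: D at (318,25), C at (316,122), B at (316,208) and A at (319,285). The timer at (318,330) has not moved.

```bash
python3 -c "
from workcell import *
print(finish_job())"
```

```text
the job is handed in; nothing more can be done
None
```

The four moulds stand in size order on the ring marks, largest next to the timer and each within about 3 mm of its mark by my last camera check; I never touched the timer or six-sided cup, and the job is handed in, though it returned no verdict.

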